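Hang the hardware tray on the twin-pin panel

TASK

Pick up the metal tray by its handle and hang it on the small upright panel: pass both of its stepped holes over the two headed pins, press its back gently against the panel, then let it down until the pins sit at the top of the narrow slots, and let go so that it hangs straight by itself. The pins may have been clamped a little to the left or right, so feel for them and never force the tray. Leave the jar, the can and the carton where they are.

Things in the scene. Friction and masses are not known exactly. Their poses are not given: they have to be found in the camera images.
- tray: aluminium tray, 0.3 to 0.6 kg, standing on the bench, with upright back plate 130 mm wide (y), 110 tall, 5 thick. Origin: middle of the lower edge of the plate's rear face, which goes against the panel; x points from there to the tray's front, y along its width, z up. The trough reaches x = 80 mm, walls 30 mm high. In the plate are two stepped holes, at y = -45 and +45 mm
- tray_hole (a point): centre of the square opening (18 x 18 mm) of the hole at y = +45 mm, on the rear face, 70 mm above the tray's lower edge; axes as the tray's. Above each opening (z = 79 to 87 mm in the tray's frame) the hole goes on as a slot 10 mm wide. Holes go right through; the other is alike at y = -45 mm
- tray_handle (a point): grip point in the dark upright handle block in the middle of the trough: block 44 mm long (x = 26 to 70), 12 mm thick along the tray's y, top at z = 100 mm. The point is at x = 48, y = 0, z = 85 mm in the tray's frame; axes as the tray's
- rack: fixed grey upright panel on the bench, 240 mm wide, 185 tall, 12 thick, its foot reaching 102 mm behind it. Origin: at bench height in the plane of the front face, mid-width; x points out of the face, as the pins do, y along the width, z up. When the tray hangs its axes are parallel to these within the pins' play (2 degrees), its rear face on the panel, its origin 60 mm above the bench
- rack_slot (a point): middle of the panel's slot, on the front face 144 mm above the bench; axes as the rack's. Two level steel pins 90 mm apart stand out at this height: neck 6 mm thick and 7 long, head 14 mm across and 4 thick, its outer face 11 mm from the panel. Their carriage is clamped fast in the slot: the middle of the pair is 0 to 14 mm from this point, to either side along y, not measured
- jar: bystander: closed glass jar, 72 mm in diameter, 85 mm tall, origin at the centre of its underside
- can: bystander: blue can with a plain paper label, 66 mm in diameter, 110 mm tall, origin at the centre of its underside
- carton: bystander: cardboard carton 90 x 60 x 50 mm, origin at the centre of its underside
There are look-alikes about, which are no part of the job. Several things look just like the tray: the one meant starts farthest from the robot's base.

How it is judged (in metres and radians):
On the way:
1. the tray is lifted clear of the bench (height (world z) of tray above 0.03 m), for 0.1 s.
At the end, for the whole second after the job is handed in: the tray hangs at rest on both pins: its origin within 5 mm of the panel's face, 57 to 63 mm above the bench, within 18 mm of the panel's middle, its x and z axes within 0.07 rad of the rack's, and released (x of tray in the frame of rack between -0.003 and 0.005 m and y of tray in the frame of rack between -0.018 and 0.018 m and z of tray in the frame of rack between 0.057 and 0.063 m and angle between the x axis of tray and the x axis of rack, either way round below 0.07 rad and angle between the z axis of tray and the z axis of rack, either way round below 0.07 rad and linear speed of tray below 0.02 m/s and contact force between tray and rack above 0.5 N); the robot touches nothing.
It fails at once if the tray is pressed on the panel or its pins with more than 25 N (contact force between tray and rack above 25 N).
It fails at once if the jar is moved by more than 20 mm (distance of jar from where it was at the start of the episode above 0.02 m).
It fails at once if the can is moved by more than 20 mm (distance of can from where it was at the start of the episode above 0.02 m).
It fails at once if the carton is moved by more than 20 mm (distance of carton from where it was at the start of the episode above 0.02 m).
It also fails if it takes over 64 s, if anything falls off the work surface, if the arm or the gripper's body presses on something with over 40 N, if the wrist force passes 120 N, or if a joint passes its speed limit or range.

ROBOT

A 6-joint arm with a two-finger parallel gripper is mounted at the origin on the work surface. World frame = base frame: x ahead of the robot, y to its left, z up, the work surface at z = 0. Lengths are in mm, angles in degrees, forces in N, time in s.
With the tool pointing down it reaches from about 350 to 850 mm from the base axis. Payload 8.1 kg.
Tool frame: the origin (TCP) lies at the very end of the fingers, on their centre line; the grasp point (between the pads) lies r.tcp_to_grasp behind it (r.tcp_to_grasp is the distance from the TCP to the grasp point, in mm); z points along the fingers, y is the line along which they close (so a half turn about z gives the same grasp; the last joint's range is limited). The gripper opens to 85 mm and grips with 20 to 120 N. Pads are 22 mm wide; open, the fingers measure 114 mm over their backs; the gripper's body (76 mm by 85 mm) begins 54 mm behind the grasp point. The pads swing forward as they close: fully open they stand 13 mm farther back than shut.
Start: joints at [-81.096, 7.471, 85.268, -0, 87.261, -4.893], TCP at [143.108, -582.688, 231.292] pointing down, gripper open.
Joint ranges: [-169.43, 169.43], [-51.17, 129.36], [1.28, 143.12], [-76.62, 256.62], [0, 156.53], [-152.29, 152.29]. Speed limits (degrees/s): [136.94, 136.94, 159.86, 180, 180, 180].

INTERFACE

Orientations are given as [roll, pitch, yaw] about the fixed x, y, z axes, in that order (R = Rz(yaw) Ry(pitch) Rx(roll)).
In Python, from bench import r gives the robot as it stands.
- The arm moves only by the shell command python3 -m handwheel 'ROWS' [OPENING] [FORCE]. ROWS is JSON, a list of rows, each a list of 4 numbers: the shift along the tool's x, y, z in m, then the turn about the tool's z in degrees. A call has 1 to 10 rows; each row shifts and turns the commanded pose from where the row before left it, along the tool's axes as they then stand; what a row does not reach is not made up. A row lasts 1/10 s, in which the tool goes at most 50 mm and 8.59 degrees, less where a joint would pass 70% of its speed; a pose out of reach is approached as far as the arm can. A call is refused whole if a number of a shift passes 0.05 or a number of a turn 8.59, either way. A call with a gripper value outside its range is refused whole. OPENING is the finger opening in m, from 0 to 0.0854, set as the call begins (- or left out, the last holds). The fingers move at their own pace and stop on an object; FORCE is the grip in N (left out, the last holds). Time passes only in rows, so rows that do not move let the fingers close. It gives the time, the measured TCP pose, the force, the opening and the grip force at its end, in the units of the state.
- r.sense(): the state, without advancing time (a new reading comes with each control period).
- r.snapshot(name): name is "side" or "top"; returns the picture (420x560x3 uint8, red, green, blue); there is no depth.
- r.camera_params(name): a dict with "fx", "fy", "cx", "cy" (pixels), "R" (3x3) and "t" (3): a world point X has camera coordinates R X + t. Camera axes: x right, y down, z forward; pixel columns grow to the right and rows downward; lengths in mm; the calibration is good to about 2 mm. A picture is of the moment at which its call begins. camera_params takes no time and is no camera call.
- r.hand_in(): hands the job in; it is judged then, once.
The state is a dict: "time": time; "joint_pos": joint angles; "qd": joint speeds; "joint_efforts": joint torques, N m; "tool_pos": TCP position; "tcp_rot": TCP orientation; "ft_force": force on the tool from outside, world axes, zero at the start; "wrist_torque": the same for the moment, N m; "finger_gap": finger opening in mm; "grip_force": force on a finger pad.
Only numpy, scipy, OpenCV 4.12 (cv2) and the standard library are available. Lean on these libraries where they do the work, as an engineer would, in place of code of your own. Each camera call takes 0.05 s, during which the arm holds its last target. There are 200 camera calls.

## Working session

There is one attempt and no reset: what is moved stays moved. The work goes in short steps, Python scripts to look and compute and a shell command to move; the robot and the scene stay as the last step left them, time stands still between calls to the robot, and variables do not carry over. Pictures are saved under pics/ and viewed, at most 10 in all, crops included, and the job is handed in when it is done.

```bash
ls; mkdir -p pics; python3 - <<'E'
from bench import r
import cv2
for n in("side","top"):
    cv2.imwrite(f"pics/{n}0.png",r.snapshot(n)[:,:,::-1]); p=r.camera_params(n); print(n,p)
s=r.sense(); print(s['time'],s['tool_pos'],s['tcp_rot'],s['ft_force'],r.tcp_to_grasp)
E
```

```text
pics
side {'fx': 528.634673025048, 'fy': 528.634673025048, 'cx': 275.7969041518721, 'cy': 209.9142161240545, 'R': array([[-0.96520119, -0.26082812,  0.01885061],
       [-0.15498243,  0.51247542, -0.84460014],
       [ 0.21063499, -0.81813057, -0.53506566]]), 't': array([ 473.62687617,  172.25329775, 1094.25326107])}
top {'fx': 480.4477913047606, 'fy': 480.4477913047606, 'cx': 281.52104353739134, 'cy': 211.48065610327495, 'R': array([[-2.74382573e-02, -9.99623167e-01,  8.15575378e-04],
       [-9.96779644e-01,  2.72986892e-02, -7.53997569e-02],
       [ 7.53490796e-02, -2.88178686e-03, -9.97153053e-01]]), 't': array([  18.43727875,  475.59075317, 1269.70973092])}
0.1 [ 143.03220801 -582.208715    230.35319428] [-1.79906659e+02 -9.14555829e-03  1.37964249e+01] [ 0.55030007  0.0522236  -0.53274087] 18.700000000000003
```

View pics/side0.png

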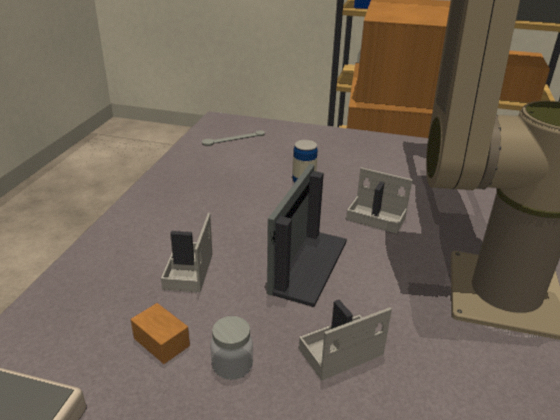

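View pics/top0.png

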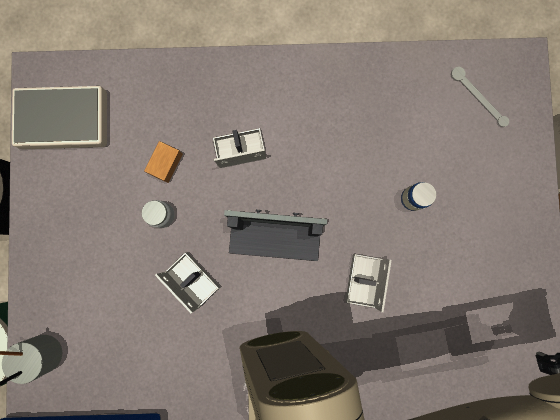

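The target tray is the upper one in the top view (about 240,147), farthest from the base. Its trough points away from the robot. The rack is at (277,215), with the pins' shadows or heads near (260,212) and (298,214). I'll zoom in on both.

```bash
python3 - <<'E'
import cv2,numpy as np
a=cv2.imread("pics/top0.png")[115:270,205:335]
b=cv2.imread("pics/side0.png")[155:305,155:355]
cv2.imwrite("pics/topz.png",cv2.resize(a,None,fx=3.8,fy=3.8,interpolation=cv2.INTER_CUBIC))
cv2.imwrite("pics/sidez.png",cv2.resize(b,None,fx=4,fy=4,interpolation=cv2.INTER_CUBIC))
E
```

```text
(no output)
```

View pics/topz.png

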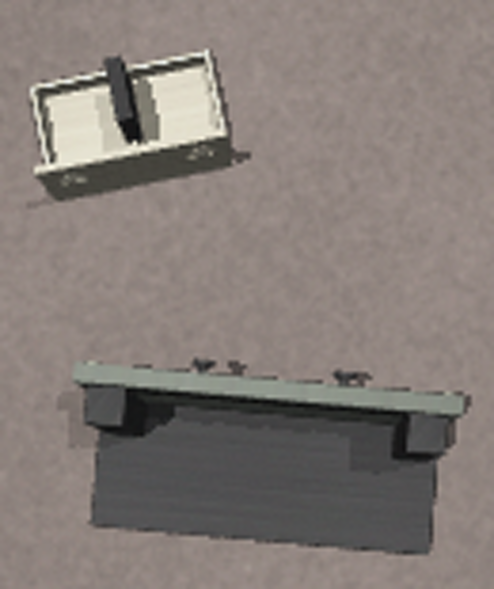

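View pics/sidez.png

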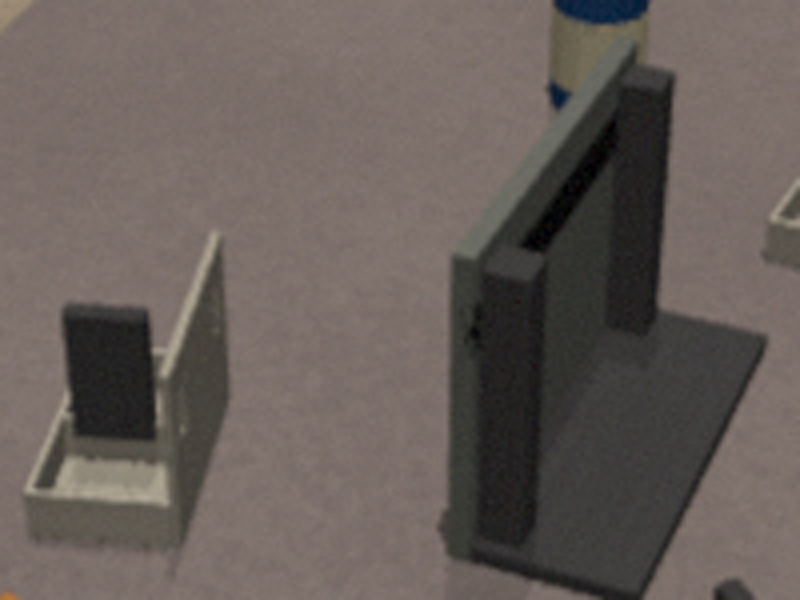

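```bash
cat > h.py <<'E'
from bench import r
import numpy as np
from scipy.optimize import least_squares
def proj(n,X):
    p=r.camera_params(n); c=np.atleast_2d(X)@p["R"].T+p["t"]
    return c[:,:2]/c[:,2:]*[p["fx"],p["fy"]]+[p["cx"],p["cy"]]
def w(v,L):  # v=x,y,yaw(deg)
    a=np.radians(v[2]); L=np.atleast_2d(np.array(L,float)); c,s=np.cos(a),np.sin(a)
    return np.c_[v[0]+c*L[:,0]-s*L[:,1], v[1]+s*L[:,0]+c*L[:,1], L[:,2]]
def fit(obs,v0):
    f=lambda v: np.concatenate([(proj(n,w(v,L))-np.array(P)).ravel() for n,L,P in obs])
    q=least_squares(f,v0); return q.x,q.fun.reshape(-1,2).round(1)
E
python3 - <<'E'
from h import *
t=lambda P:np.array(P)/3.8+[205,115]
s=lambda P:np.array(P)/4+[155,155]
tray=[("top",[[0,65,110],[0,-65,110],[80,65,30],[80,-65,30],[0,65,0]],t([[37,172],[230,137],[32,86],[208,50],[58,200]])),
("side",[[0,-65,110],[0,65,0],[80,65,0],[80,65,30],[26,0,100],[70,0,100]],s([[222,234],[180,545],[32,540],[27,492],[149,310],[64,308]]))]
rack=[("top",[[0,120,185],[0,-120,185],[-12,120,185],[-12,-120,185],[-102,100,0]][:4],t([[77,362],[469,396],[76,380],[466,413]])),
("side",[[0,120,185],[0,120,0],[0,-120,185],[-12,-120,185],[-12,120,185]],s([[455,255],[451,552],[622,40],[637,42],[478,258]]))]
v,e=fit(tray,[700,80,10]);print("tray",v,e.tolist(),"handle",w(v,[48,0,85]))
q,e=fit(rack,[530,0,0]);print("rack",q,e.tolist())
for m in(-14,-7,0,7,14):
  print(m,((proj("top",w(q,[[9,m+45,151],[9,m-45,151]]))-[205,115])*3.8).round(0).tolist(),((proj("side",w(q,[9,m+45,144]))-155)*4).round(0).tolist())
E
```

```text
tray [613.28656298 107.80007933  10.0670548 ] [[-0.9, 0.2], [-0.9, -0.9], [-1.1, -0.6], [0.0, -0.8], [-0.8, 0.1], [0.5, -1.3], [1.4, 0.4], [-0.1, -1.2], [-0.3, -0.6], [0.4, 0.0], [0.5, -0.9]] handle [[660.54754795 116.1905084   85.        ]]
rack [456.64807007  18.94543392  -6.5669018 ] [[-0.5, -0.3], [-1.1, -0.3], [-0.8, 0.1], [-0.7, 0.4], [0.1, -1.3], [0.0, 0.2], [-0.5, -2.1], [0.9, -1.6], [0.3, -0.7]]
-14 [[223.0, 363.0], [365.0, 376.0]] [[504.0, 225.0]]
-7 [[212.0, 362.0], [354.0, 375.0]] [[499.0, 232.0]]
0 [[201.0, 361.0], [343.0, 374.0]] [[494.0, 239.0]]
7 [[190.0, 360.0], [331.0, 373.0]] [[489.0, 246.0]]
14 [[179.0, 359.0], [320.0, 372.0]] [[484.0, 253.0]]
```

```bash
python3 -m handwheel '[[0.0334,-0.0278,0,0],[0.0334,-0.0278,0,0],[0.0334,-0.0278,0,0],[0.0334,-0.0278,0,0],[0.0334,-0.0278,0,0],[0.0334,-0.0278,0,0],[0.0334,-0.0278,0,0],[0.0334,-0.0278,0,0],[0.0334,-0.0278,0,0],[0.0334,-0.0278,0,0]]' 0.0854
python3 -m handwheel '[[0.0334,-0.0278,0,0],[0.0334,-0.0278,0,0],[0.0334,-0.0278,0,0],[0.0334,-0.0278,0,0],[0.0334,-0.0278,0,0],[0.0334,-0.0278,0,0],[0.0334,-0.0278,0,0],[0.0334,-0.0278,0,0],[0.0334,-0.0278,0,0],[0.0334,-0.0278,0,3.7]]' 
python3 -m handwheel '[[0,0,0,0],[0,0,0,0]]'
python3 - <<'E'
import cv2
cv2.imwrite("pics/pins.png",cv2.resize(cv2.imread("pics/top0.png")[200:230,220:335],None,fx=6.9,fy=6.9,interpolation=cv2.INTER_NEAREST))
E
```

```text
time: 1.1
tool_pos: [401.7, -231.3, 231.0]
tcp_rot: [-180.0, 0.0, 13.8]
ft_force: [0.6, -0.9, 0.3]
finger_gap: 85.1
grip_force: 0.0
time: 2.1
tool_pos: [659.8, 118.2, 230.6]
tcp_rot: [180.0, 0.1, 10.1]
ft_force: [1.4, -1.0, 1.2]
finger_gap: 85.4
grip_force: 0.0
time: 2.3
tool_pos: [658.9, 117.4, 229.7]
tcp_rot: [180.0, 0.1, 10.2]
ft_force: [-0.1, 0.0, -0.1]
finger_gap: 85.4
grip_force: 0.0
```

View pics/pins.png

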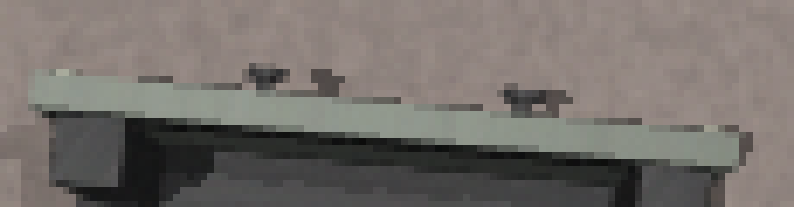

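The heads are at top pixels (258.7,210.4) and (295.4,213.3), and the marks to their right are shadows. The pair's middle is therefore about 0 to −1 mm from the slot's middle. I'm going down to the handle.

```bash
python3 -m handwheel '[[0.0014,0.0015,0.02,0],[0,0,0.03,0],[0,0,0.03,0],[0,0,0.03,0],[0,0,0.03,0],[0,0,0.012,0],[0,0,0.007,0],[0,0,0.0035,0],[0,0,0,0],[0,0,0,0]]' 0.0854
python3 -m handwheel '[[0,0,0,0],[0,0,0,0],[0,0,0,0],[0,0,0,0],[0,0,0,0],[0,0,0,0],[0,0,0,0],[0,0,0,0]]' 0 80
python3 -m handwheel '[[0,0,-0.005,0],[0,0,-0.01,0],[0,0,-0.02,0],[0,0,-0.03,0],[0,0,-0.03,0],[0,0,-0.03,0],[0,0,0,0],[0,0,0,0],[0,0,0,0]]'
python3 - <<'E'
from bench import r
import cv2
a=r.snapshot("side");b=r.snapshot("top")
cv2.imwrite("pics/s1.png",a[:,:,::-1]);cv2.imwrite("pics/t1.png",b[:,:,::-1])
import numpy as np
cv2.imwrite("pics/st1.png",np.hstack([cv2.resize(a[100:310,130:330],(560,588)),cv2.resize(b[110:230,210:290][:,:],(240,360)).repeat(1,0) if 0 else cv2.copyMakeBorder(cv2.resize(b[110:230,210:290],(240,360)),0,228,0,0,0)])[:,:,::-1])
E
```

```text
time: 3.3
tool_pos: [662.0, 115.4, 70.6]
tcp_rot: [180.0, -0.1, 10.1]
ft_force: [0.4, 0.7, 0.1]
finger_gap: 85.5
grip_force: 0.0
time: 4.1
tool_pos: [661.2, 115.5, 69.1]
tcp_rot: [-180.0, -0.0, 10.1]
ft_force: [1.0, 1.1, 1.1]
finger_gap: 11.1
grip_force: 78.5
time: 5.0
tool_pos: [659.5, 115.2, 191.1]
tcp_rot: [-180.0, 0.2, 10.1]
ft_force: [-0.2, -0.9, -5.0]
finger_gap: 10.7
grip_force: 78.0
```

View pics/st1.png

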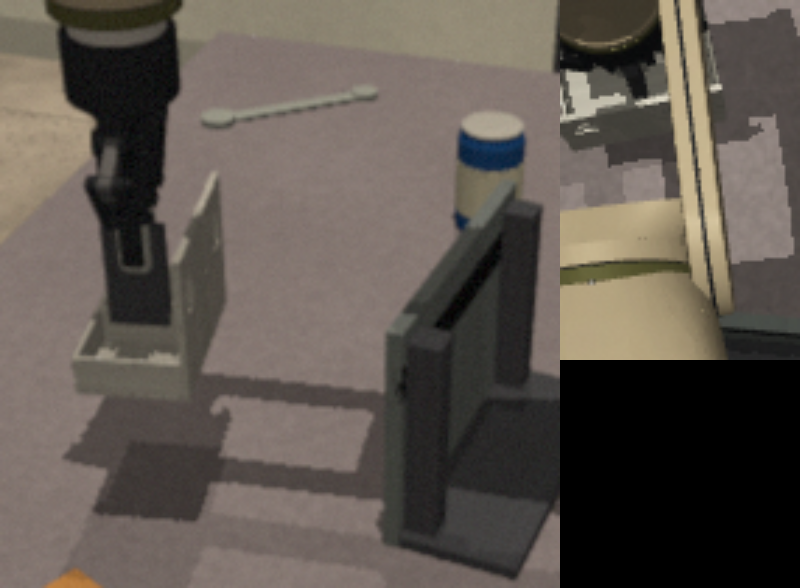

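```bash
python3 -m handwheel '[[0,0,0,4],[0,0,0,5],[0,0,0,5],[0,0,0,2.7],[0,0,0,0]]'
python3 -m handwheel '[[-0.0051,0.006,0,0],[-0.0102,0.0119,0,0],[-0.0102,0.0119,0,0],[-0.0102,0.0119,0,0],[-0.0102,0.0119,0,0],[-0.0102,0.0119,0,0],[-0.0102,0.0119,0,0],[-0.0102,0.0119,0,0],[-0.0102,0.0119,0,0],[-0.0102,0.0119,0,0]]'
python3 -m handwheel '[[-0.0051,0.006,0.005,0],[0,0,0.012,0],[0,0,0.012,0],[0,0,0.012,0],[0,0,0.007,0],[0,0,0,0],[0,0,0,0],[0,0,0,0]]'
python3 - <<'E'
from bench import r
import cv2,numpy as np
a=r.snapshot("side");P=[];F=[]
for i in range(6):
    r.snapshot("side"); s=r.sense(); P.append(np.r_[s['tool_pos'],s['tcp_rot'][2]]);F.append(s['ft_force'])
print(np.mean(P,0),np.std(P,0),np.mean(F,0),np.std(F,0))
b=r.snapshot("top")
cv2.imwrite("pics/s2.png",cv2.resize(a[100:310,160:360],(800,600) if 0 else (570,598),interpolation=cv2.INTER_CUBIC)[:,:,::-1]);cv2.imwrite("pics/t2.png",b[:,:,::-1])
E
```

```text
time: 5.6
tool_pos: [660.0, 115.2, 191.9]
tcp_rot: [180.0, 0.2, -6.6]
ft_force: [-0.6, -1.1, -4.2]
finger_gap: 10.7
grip_force: 77.8
time: 6.6
tool_pos: [550.5, 13.4, 193.4]
tcp_rot: [180.0, 0.0, -6.5]
ft_force: [-0.4, -0.9, -4.1]
finger_gap: 10.8
grip_force: 78.0
time: 7.4
tool_pos: [546.4, 8.8, 146.4]
tcp_rot: [-180.0, -0.1, -6.6]
ft_force: [-0.3, 0.3, -4.1]
finger_gap: 10.8
grip_force: 78.0
[546.20070796   8.74557011 146.31635093  -6.60139389] [0.14887939 0.01426702 0.18428726 0.00253212] [ 0.2317668  -0.17882839 -3.87877821] [0.44102756 0.64712048 0.5697754 ]
```

View pics/s2.png

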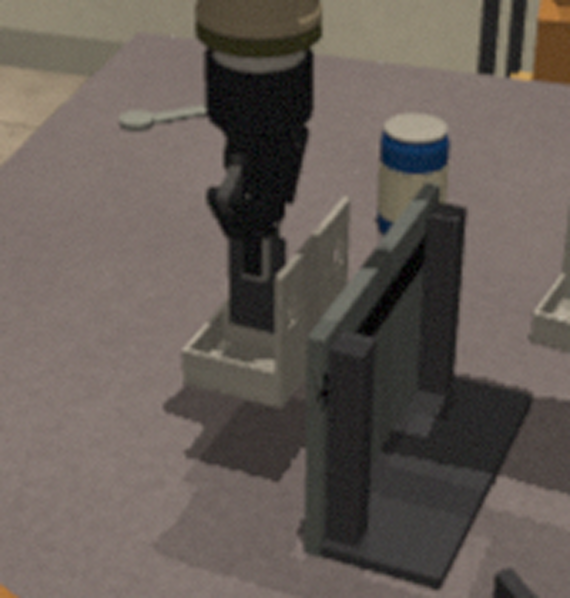

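The tray hangs straight in the gripper, its rear face about 40 mm in front of the panel. I'm lowering it 3 mm to opening height and moving in carefully.

```bash
python3 -m handwheel '[[-0.004,0,0.0029,0],[-0.007,0,0,0],[-0.007,0,0,0],[-0.005,0,0,0],[-0.002,0,0,0],[0,0,0,0],[0,0,0,0]]'
python3 -m handwheel '[[-0.001,0,0,0],[-0.001,0,0,0],[-0.001,0,0,0],[-0.001,0,0,0],[0,0,0,0]]'
python3 -m handwheel '[[-0.001,0,0,0],[-0.001,0,0,0],[0,0,0,0]]'
python3 - <<'E'
from bench import r
import numpy as np
P=[];F=[];M=[]
for i in range(5):
    r.snapshot("side"); s=r.sense(); P.append(np.r_[s['tool_pos'],s['tcp_rot'][2]]);F.append(s['ft_force']);M.append(s['wrist_torque'])
print(np.mean(P,0),np.mean(F,0),np.mean(M,0))
E
```

```text
time: 8.5
tool_pos: [521.2, 11.6, 143.1]
tcp_rot: [180.0, -0.0, -6.6]
ft_force: [0.4, -0.9, -4.1]
finger_gap: 10.8
grip_force: 78.0
time: 9.0
tool_pos: [516.9, 12.1, 142.8]
tcp_rot: [-180.0, 0.0, -6.6]
ft_force: [-0.6, 0.2, -3.8]
finger_gap: 10.8
grip_force: 78.0
time: 9.3
tool_pos: [514.9, 12.3, 142.9]
tcp_rot: [180.0, 0.0, -6.6]
ft_force: [0.3, -0.3, -3.7]
finger_gap: 10.9
grip_force: 78.0
[515.06647142  12.32334434 142.90709848  -6.60316199] [-0.03313962  0.00426626 -3.9953839 ] [-0.00228845 -0.07447435 -0.0015488 ]
```

```bash
python3 -m handwheel '[[-0.001,0,0,0],[-0.001,0,0,0],[0,0,0,0]]'
python3 -m handwheel '[[-0.001,0,0,0],[0,0,0,0]]'
python3 -m handwheel '[[-0.001,0,0,0],[0,0,0,0]]'
```

```text
time: 9.85
tool_pos: [512.9, 12.6, 142.9]
tcp_rot: [180.0, 0.0, -6.6]
ft_force: [-0.7, -0.5, -3.5]
finger_gap: 10.5
grip_force: 78.0
time: 10.05
tool_pos: [512.0, 12.7, 142.9]
tcp_rot: [180.0, 0.0, -6.6]
ft_force: [-0.3, 0.3, -4.4]
finger_gap: 10.6
grip_force: 78.0
time: 10.25
tool_pos: [511.0, 12.8, 142.9]
tcp_rot: [-180.0, 0.0, -6.6]
ft_force: [0.4, 0.1, -3.7]
finger_gap: 10.7
grip_force: 78.0
```

Rear face about 6 mm from the panel with no contact yet, so the heads are probably in the openings.

```bash
python3 -m handwheel '[[-0.001,0,0,0],[0,0,0,0],[-0.001,0,0,0],[0,0,0,0]]'
python3 -m handwheel '[[-0.001,0,0,0],[0,0,0,0]]'
python3 -m handwheel '[[-0.001,0,0,0],[0,0,0,0]]'
python3 -m handwheel '[[-0.001,0,0,0],[0,0,0,0]]'
```

```text
time: 10.65
tool_pos: [509.0, 13.0, 142.9]
tcp_rot: [180.0, 0.0, -6.6]
ft_force: [-0.5, -0.5, -4.7]
finger_gap: 10.8
grip_force: 78.0
time: 10.85
tool_pos: [508.0, 13.1, 142.9]
tcp_rot: [-180.0, 0.0, -6.6]
ft_force: [0.4, 0.0, -5.1]
finger_gap: 11.0
grip_force: 78.0
time: 11.05
tool_pos: [507.0, 13.3, 142.9]
tcp_rot: [-180.0, 0.0, -6.6]
ft_force: [0.1, 0.0, -4.4]
finger_gap: 10.6
grip_force: 78.0
time: 11.25
tool_pos: [506.0, 13.4, 142.9]
tcp_rot: [180.0, 0.0, -6.6]
ft_force: [0.0, -0.4, -4.4]
finger_gap: 10.8
grip_force: 78.0
```

```bash
python3 -m handwheel '[[-0.0007,0,0,0],[0,0,0,0]]'
python3 -m handwheel '[[-0.0007,0,0,0],[0,0,0,0]]'
python3 -m handwheel '[[-0.0007,0,0,0],[0,0,0,0]]'
```

```text
time: 11.45
tool_pos: [505.3, 13.5, 142.9]
tcp_rot: [-180.0, 0.0, -6.6]
ft_force: [-0.4, 0.3, -3.5]
finger_gap: 10.6
grip_force: 78.0
time: 11.65
tool_pos: [504.7, 13.5, 142.9]
tcp_rot: [-180.0, 0.0, -6.6]
ft_force: [-0.5, 0.2, -4.4]
finger_gap: 10.6
grip_force: 78.0
time: 11.85
tool_pos: [504.0, 13.6, 142.9]
tcp_rot: [-180.0, 0.0, -6.6]
ft_force: [0.5, 0.1, -3.7]
finger_gap: 10.8
grip_force: 78.0
```

```bash
python3 -m handwheel '[[-0.0005,0,0,0],[0,0,0,0]]'
python3 -m handwheel '[[-0.0005,0,0,0],[0,0,0,0]]'
python3 -m handwheel '[[-0.0005,0,0,0],[0,0,0,0]]'
```

```text
time: 12.05
tool_pos: [503.9, 13.6, 143.0]
tcp_rot: [-180.0, -0.1, -6.6]
ft_force: [3.5, 0.0, -6.3]
finger_gap: 10.7
grip_force: 77.9
time: 12.25
tool_pos: [504.0, 13.6, 143.1]
tcp_rot: [-180.0, -0.1, -6.6]
ft_force: [6.3, -0.3, -7.3]
finger_gap: 10.7
grip_force: 77.8
time: 12.45
tool_pos: [504.0, 13.6, 143.2]
tcp_rot: [-180.0, -0.2, -6.6]
ft_force: [10.2, -0.9, -9.0]
finger_gap: 11.3
grip_force: 77.8
```

Contact is with the panel itself at x≈504, as predicted, so the heads are through. I'll ease off and lower.

```bash
python3 -m handwheel '[[0.0011,0,0,0],[0,0,0,0],[0,0,0.001,0],[0,0,0.001,0],[0,0,0.001,0],[0,0,0,0]]'
python3 -m handwheel '[[0,0,0.001,0],[0,0,0.001,0],[0,0,0.001,0],[0,0,0,0]]'
python3 -m handwheel '[[0,0,0.001,0],[0,0,0.001,0],[0,0,0,0]]'
python3 -m handwheel '[[0,0,0.001,0],[0,0,0.001,0],[0,0,0,0]]'
```

```text
time: 13.05
tool_pos: [503.9, 13.6, 140.0]
tcp_rot: [-180.0, -0.0, -6.6]
ft_force: [4.7, -0.9, -3.9]
finger_gap: 10.9
grip_force: 78.7
time: 13.45
tool_pos: [503.9, 13.6, 136.9]
tcp_rot: [-180.0, -0.0, -6.6]
ft_force: [5.8, -0.5, -2.8]
finger_gap: 10.6
grip_force: 78.8
time: 13.75
tool_pos: [503.9, 13.6, 134.9]
tcp_rot: [-180.0, -0.0, -6.6]
ft_force: [5.1, -0.3, -2.7]
finger_gap: 10.6
grip_force: 78.8
time: 14.05
tool_pos: [503.9, 13.6, 132.9]
tcp_rot: [-180.0, -0.0, -6.6]
ft_force: [6.7, -0.6, -1.6]
finger_gap: 10.5
grip_force: 78.9
```

```bash
python3 -m handwheel '[[0.0004,0,0.001,0],[0,0,0.001,0],[0,0,0,0]]'
python3 -m handwheel '[[0,0,0.0007,0],[0,0,0,0]]'
python3 -m handwheel '[[0,0,0.0007,0],[0,0,0,0]]'
python3 -m handwheel '[[0,0,0.0006,0],[0,0,0,0]]'
```

```text
time: 14.35
tool_pos: [503.9, 13.6, 130.5]
tcp_rot: [180.0, 0.0, -6.6]
ft_force: [4.3, -0.6, -4.1]
finger_gap: 10.4
grip_force: 78.8
time: 14.55
tool_pos: [503.8, 13.6, 129.9]
tcp_rot: [180.0, 0.0, -6.6]
ft_force: [3.9, -1.0, -2.8]
finger_gap: 10.7
grip_force: 78.8
time: 14.75
tool_pos: [503.9, 13.6, 129.3]
tcp_rot: [-180.0, 0.0, -6.6]
ft_force: [3.2, -0.5, -3.7]
finger_gap: 11.1
grip_force: 78.8
time: 14.95
tool_pos: [503.9, 13.6, 128.9]
tcp_rot: [-180.0, 0.0, -6.6]
ft_force: [2.5, 0.1, -0.4]
finger_gap: 10.8
grip_force: 79.0
```

```bash
python3 -m handwheel '[[0,0,0.0004,0],[0,0,0,0]]'
python3 -m handwheel '[[0,0,0.0003,0],[0,0,0,0]]'
```

```text
time: 15.15
tool_pos: [503.9, 13.6, 128.7]
tcp_rot: [-180.0, 0.0, -6.6]
ft_force: [-0.1, -0.2, 1.1]
finger_gap: 10.8
grip_force: 79.4
time: 15.35
tool_pos: [504.0, 13.6, 128.7]
tcp_rot: [180.0, -0.0, -6.6]
ft_force: [-1.3, 0.2, 5.3]
finger_gap: 11.0
grip_force: 79.8
```

It's seated: vertical force went from −4 to +5 N at z = 128.7. Releasing now, opening part way first.

```bash
python3 -m handwheel '[[0,0,-0.0004,0],[0,0,0,0],[0,0,0,0]]' 0.02 20
python3 -m handwheel '[[0,0,0,0],[0,0,0,0],[0,0,0,0],[0,0,0,0]]' 0.06
python3 -m handwheel '[[0,0,-0.005,0],[0,0,-0.01,0],[0,0,-0.02,0],[0,0,-0.03,0],[0,0,-0.03,0],[0,0,-0.03,0],[0,0,-0.02,0],[0,0,0,0]]'
python3 -m handwheel '[[0.03,0,0,0],[0.03,0,0,0],[0.03,0,0,0],[0.03,0,0,0],[0.03,0,0,0],[0.03,0,0,0],[0.03,0,0,0],[0,0,0,0],[0,0,0,0],[0,0,0,0]]'
python3 - <<'E'
from bench import r
import cv2,numpy as np
a=r.snapshot("side");b=r.snapshot("top")
z=np.hstack([cv2.resize(a[140:310,190:360],(400,400)),cv2.resize(b[140:270,210:340],(400,400))])
cv2.imwrite("pics/end.png",z[:,:,::-1])
E
```

```text
time: 15.65
tool_pos: [503.8, 13.6, 128.3]
tcp_rot: [-180.0, 0.0, -6.6]
ft_force: [-0.8, -0.1, 0.1]
finger_gap: 20.1
grip_force: 0.0
time: 16.05
tool_pos: [504.0, 13.6, 128.6]
tcp_rot: [180.0, 0.0, -6.6]
ft_force: [0.7, 0.4, -0.3]
finger_gap: 60.2
grip_force: 0.0
time: 16.85
tool_pos: [506.0, 13.5, 278.7]
tcp_rot: [-180.0, -0.4, -6.6]
ft_force: [0.2, 0.1, 0.8]
finger_gap: 59.7
grip_force: 0.0
time: 17.85
tool_pos: [712.0, -10.4, 273.6]
tcp_rot: [-180.0, 0.0, -6.6]
ft_force: [-1.3, -0.2, 0.0]
finger_gap: 60.4
grip_force: 0.0
```

View pics/end.png

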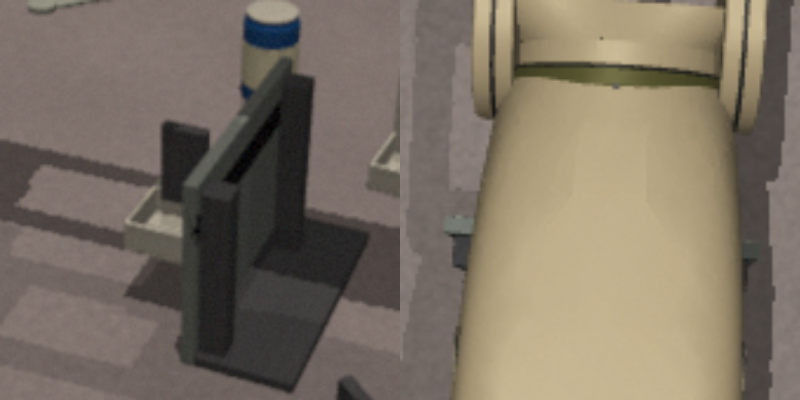

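The side view (left half) shows the tray hanging level against the panel, clear of the bench, with its handle upright at about (185,160). The gripper is well away and the arm hides the top view. Handing in.

```bash
python3 -c "
from bench import r
print(r.hand_in())"
```

```text
the job is handed in; nothing more can be done
None
```

The tray hangs level by itself on the panel with its holes over both pins, the gripper is well clear, and the job is handed in at about 18 s; no verdict came back.

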